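# Draw the mould off the finished candle

## Task

The green candle has set: draw its aluminium tube mould straight up off it, leaving the candle standing where it is although it drags in the mould. Then set the empty mould down upright on the middle of the round cork mat, not dropping it, and let go. The other mould, with the cream candle, is still setting: do not disturb it.

Things in the scene. Friction and masses are not known exactly. Their poses are not given: they have to be found in the camera images.
- mould: open aluminium tube standing round the green candle: 58 mm outer diameter, 92 mm tall, wall 2.5 mm, foot 61 mm wide up to 8 mm height; 0.15 kg, rigid. Grip it across the outside below its rim, e.g. 70 mm above its foot; the candle stands 8 mm out above the rim. Sprung wipers inside drag on the candle (about 1 N). Origin: centre of its foot; z is its axis, up; round, so yaw is free
- candle: dark green pillar candle in the mould, loose, standing on the worktop: 46 mm diameter, 100 mm tall, with a 6 mm wick stub on top; about 0.2 kg, its weight holds it down in a straight lift, but a sideways pull drags or tips it. The foot of the mould must rise more than 106 mm to be clear of it. Origin: centre of its underside; z up
- cork_mat: round brown cork mat fixed on the worktop, 130 mm diameter, 8 mm thick; origin: centre of its underside, so its top is at z = 0.008 in its frame
- mould_setting: bystander: a mould just like the other, but with a cream candle in it, one loose piece, 61 mm diameter, 92 mm tall, wick up to 106 mm; origin: centre of its foot. Leave it alone
There are look-alikes about, which are no part of the job. Of the things that look like the candle, take the one that is farthest to the robot's left at the start. What is shaped like the mould but orange is not meant.

How it is judged:
On the way:
1. the mould is lifted clear above the candle, which still stands on the worktop (z of mould in the frame of candle above 0.106 m and height (world z) of candle below 0.008 m and angle between candle's own z axis and vertical below 0.17 rad), for 0.1 s.
At the end, for the whole second after the job is handed in: The mould stands upright (within 0.1 rad) and at rest on the cork mat, its axis within 30 mm of the mat's centre, released; the green candle stands upright on the worktop within 25 mm of where it was; the setting mould stands upright within 20 mm of where it was (horizontal distance between mould and cork_mat below 0.03 m and z of mould in the frame of cork_mat between 0.003 and 0.014 m and angle between each of mould, candle, mould_setting's own z axis and vertical below 0.1 rad and distance of candle from where it was at the start of the episode below 0.025 m and distance of mould_setting from where it was at the start of the episode below 0.02 m and linear speed of each of mould, candle below 0.02 m/s and contact force between the fingers and mould below 0.1 N); the robot touches nothing.
It fails at once if the green candle is lifted more than 15 mm off the worktop (height (world z) of candle above 0.015 m).
It fails at once if the green candle is tipped by more than 0.35 rad (angle between candle's own z axis and vertical above 0.35 rad).
It fails at once if the setting mould is moved more than 20 mm (distance of mould_setting from where it was at the start of the episode above 0.02 m).
It fails at once if the mould is dropped: let go with its foot more than 20 mm above the mat's top (horizontal distance between mould and cork_mat below 0.09 m and z of mould in the frame of cork_mat above 0.028 m and contact force between the fingers and mould below 0.1 N).
It also fails if it takes over 38 s, if anything falls off the work surface, if the arm or the gripper's body presses on something with over 40 N, if the wrist force passes 120 N, or if a joint passes its speed limit or range.

## Robot

A 6-joint arm with a two-finger parallel gripper is mounted at the origin on a cart in front of the work surface, level with it; the furniture and walls round the work are solid. World frame = base frame: x ahead of the robot, y to its left, z up, the work surface at z = 0. Lengths are in m, angles in rad, forces in N, time in s.
With the tool pointing down it reaches from about 0.25 to 0.725 m from the base axis. Payload 4 kg.
Tool frame: the origin (TCP) lies at the very end of the fingers, on their centre line; the grasp point (between the pads) lies 19 mm behind it; z points along the fingers, y is the line along which they close (so a half turn about z gives the same grasp; the last joint's range is limited). The gripper opens to 85 mm and grips with 20 to 120 N. Pads are 22 mm wide; open, the fingers measure 114 mm over their backs; the gripper's body (76 mm by 85 mm) begins 54 mm behind the grasp point. The pads swing forward as they close: fully open they stand 13 mm farther back than shut.
Start: joints at [1.176, 0.241, 0.005, 1.335, 0, 1.571], TCP at [0.192, 0.462, 0.231] pointing down, gripper open.
Joint ranges: [-2.72, 2.72], [-1.05, 1.87], [-1.09, 1.28], [-1.99, 2.15], [-1.42, 1.44], [-3.14, 3.14]. Speed limits (rad/s): [2.79, 2.79, 3.14, 3.14, 3.14, 3.14].

## Interface

Orientations are given as a unit quaternion [x, y, z, w].
In Python, from workcell import bot, vision, workorder, boxes_of gives the robot as it stands.
- The arm moves only by the tool send_rows, never from a script. Its argument "motion" is text: rows parted by semicolons, each of 5 numbers parted by spaces: the closure, from -1 (fully open) to 1 (shut), so that 0 is half open, then the shift along the tool's x, y, z in cm, then the turn about the tool's z in rad. In form: claw x y z twist; .... A call has 1 to 5 rows; each row is the pose to reach, as a shift and turn from the pose commanded when the call began, along the tool's axes at that moment; what a row does not reach only later rows make up. A row lasts 1/10 s, in which the tool goes at most 50 mm and 8.59 degrees, less where a joint would pass 70% of its speed; a pose out of reach is approached as far as the arm can. A call with a gripper value outside its range is refused whole. The fingers move at their own pace and stop on an object; the grip force is fixed at half the most. Time passes only in rows, so rows that repeat a pose let the fingers close. It gives the time, the measured TCP pose, the force, the opening and the grip force at its end, in the units of the state.
- bot.get_obs(): the state, without advancing time (a new reading comes with each control period).
- vision.camera(name): name is "scene" or "top"; returns the picture (420x560x3 uint8, red, green, blue); there is no depth.
- vision.camera_model(name): a dict with "fov_y" (degrees; the focal length in pixels is half the picture's height over the tangent of half this angle, whatever the lens; pixels are square), "cx", "cy" (the principal point, pixels), "world_from_camera" (4x4, takes a point from camera to world coordinates). Camera axes: x right, y down, z forward; pixel columns grow to the right and rows downward; lengths in m; the calibration is good to about 2 mm. A picture is of the moment at which its call begins. camera_model takes no time and is no camera call.
- workorder.job_done(): hands the job in; it is judged then, once.
Trained networks look in the newest picture that a camera, given by its name, has taken for a name from the list of things; names that differ only in an ending like _2 or _b are one class to them, and where a whole thing is asked for, a point or a joint stands for the part that bears it (a point fixed in the world has none). Each returns a list of dicts, best first, with "conf" (0 to 1); they miss things now and then, are a little off and sometimes report something else, mostly with a low value. They report only what shows in the picture. A call takes as long as a camera call. They do not tell look-alikes from the thing itself.
- boxes_of(camera, target): "rect" ([centre column, centre row, width, height] in pixels, round what is visible of it).
The state is a dict: "clock": time; "joint_pos": joint angles; "joint_vel": joint speeds; "tau": joint torques, N m; "eef_pos": TCP position; "tool_rot": TCP orientation; "ft_force": force on the tool from outside, world axes, zero at the start; "ft_torque": the same for the moment, N m; "grip_width": finger opening in m; "grasp_force": force on a finger pad.
Only numpy, scipy, OpenCV 4.12 (cv2) and the standard library are available. Lean on these libraries where they do the work, as an engineer would, in place of code of your own. Each camera call takes 0.05 s, during which the arm holds its last target. There are 200 camera calls.

## Working session

There is one attempt and no reset: what is moved stays moved. The work goes in short steps, Python scripts to look and compute and a tool call to move; the robot and the scene stay as the last step left them, time stands still between calls to the robot, and variables do not carry over. Pictures are saved under pics/ and viewed, at most 10 in all, crops included, and the job is handed in when it is done.

Besides the shell and the picture viewer there is one more tool, called in YAML: its name, and indented under it one key for each argument. send_rows: Moves the arm, as the interface text tells. Its arguments: {"type":"object","properties":{"motion":{"type":"string"}},"required":["motion"]}

```bash
mkdir -p pics; python3 - <<'E'
from workcell import bot, vision, workorder, boxes_of
import cv2,numpy as np
for c in("scene","top"):
    im=vision.camera(c);cv2.imwrite(f"pics/{c}0.png",im[:,:,::-1])
    m=vision.camera_model(c);print(c,m["fov_y"],m["cx"],m["cy"],np.round(m["world_from_camera"],3).tolist(), [k for k in m])
    for t in("mould","candle","cork_mat","mould_setting"):
        print(t,[(np.round(d["rect"]).tolist(),round(d["conf"],2)) for d in boxes_of(c,t)])
o=bot.get_obs();print(o["clock"],o["eef_pos"],o["tool_rot"],o["grip_width"])
E
```

```text
scene 45.43700298605291 274.6216182627136 205.68526842849042 [[0.798, -0.422, 0.43, 0.05], [-0.602, -0.57, 0.559, -0.62], [0.009, -0.705, -0.709, 0.778], [0.0, 0.0, 0.0, 1.0]] ['fov_y', 'cx', 'cy', 'world_from_camera']
mould [([317.0, 260.0, 34.0, 47.0], 0.91), ([366.0, 238.0, 44.0, 53.0], 0.86)]
candle [([370.0, 278.0, 33.0, 55.0], 0.85), ([318.0, 238.0, 29.0, 25.0], 0.84), ([329.0, 314.0, 31.0, 53.0], 0.73)]
cork_mat [([234.0, 155.0, 58.0, 32.0], 0.85)]
mould_setting [([243.0, 192.0, 28.0, 50.0], 0.97)]
top 49.27186967615969 282.8699025674358 213.31308862106872 [[-0.065, -0.976, 0.208, 0.266], [-0.998, 0.064, -0.01, -0.026], [-0.004, -0.208, -0.978, 1.077], [0.0, 0.0, 0.0, 1.0]] ['fov_y', 'cx', 'cy', 'world_from_camera']
mould [([351.0, 213.0, 32.0, 33.0], 0.68), ([360.0, 171.0, 29.0, 35.0], 0.6)]
candle [([352.0, 210.0, 23.0, 22.0], 0.93), ([404.0, 237.0, 29.0, 25.0], 0.88), ([395.0, 196.0, 24.0, 29.0], 0.63)]
cork_mat [([185.0, 199.0, 54.0, 53.0], 0.63)]
mould_setting [([254.0, 224.0, 22.0, 31.0], 0.9)]
0.5 [0.19229117 0.46151103 0.23126194] [ 1.96098688e-01  9.80584164e-01 -5.11664952e-05 -7.99557807e-06] 0.08548235572482044
```

View pics/scene0.png

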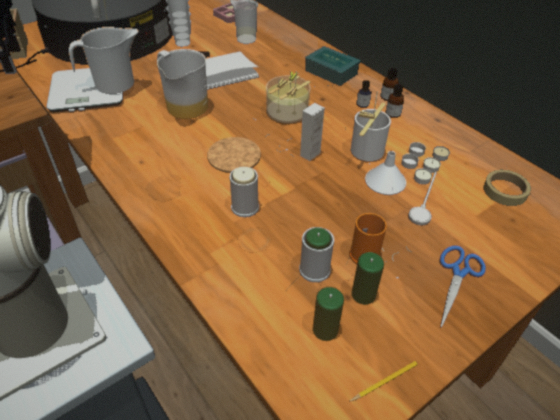

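View pics/top0.png

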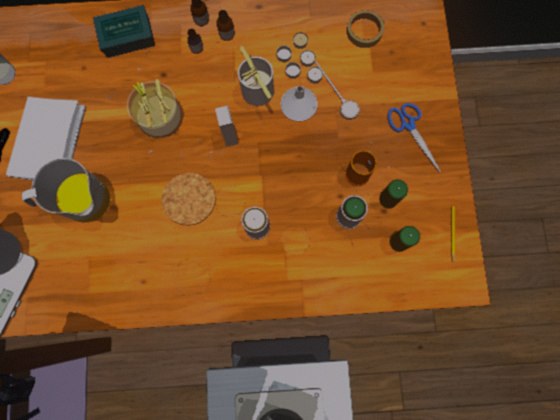

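Candle-like things in top view: (352,209) in the grey mould, (397,190) and (405,237) standing bare. The robot's left is towards smaller columns, so the one at (352,209) is meant. It stands in the aluminium mould; the one at (361,168) is orange and not meant. I'll confirm this with a crop and triangulate.

```bash
cat > h.py <<'E'
import numpy as np,cv2
from workcell import bot, vision, workorder, boxes_of
def ray(c,p):
    m=vision.camera_model(c);f=210/np.tan(np.radians(m["fov_y"]/2));T=np.array(m["world_from_camera"])
    d=T[:3,:3]@np.array([(p[0]-m["cx"])/f,(p[1]-m["cy"])/f,1]);return T[:3,3],d/np.linalg.norm(d)
def tri(a,b):
    o1,d1=ray("scene",a);o2,d2=ray("top",b)
    s=np.linalg.lstsq(np.c_[d1,-d2],o2-o1,rcond=None)[0]
    p,q=o1+s[0]*d1,o2+s[1]*d2;return (p+q)/2,np.linalg.norm(p-q)
def plane(c,p,z):
    o,d=ray(c,p);return o+d*(z-o[2])/d[2]
def proj(c,P):
    m=vision.camera_model(c);f=210/np.tan(np.radians(m["fov_y"]/2))
    T=np.linalg.inv(np.array(m["world_from_camera"]));q=T[:3,:3]@P+T[:3,3];return q[:2]/q[2]*f+[m["cx"],m["cy"]]
E
python3 - <<'E'
from h import *
P=lambda n,a,b:print(n,*[np.round(x,4) for x in tri(a,b)])
P("candle top",(318.5,237.5),(352,209.5))
P("mat",(234,154.5),(188.5,199))
P("setting top",(243.5,176),(254,217))
s=cv2.imread("pics/scene0.png");t=cv2.imread("pics/top0.png")
def crop(i,x,y,w=50):return cv2.resize(i[y-w:y+w,x-w:x+w],(400,400),interpolation=cv2.INTER_CUBIC)
cv2.imwrite("pics/crop0.png",np.hstack([crop(s,320,255),crop(t,365,205)]))
E
```

```text
candle top [ 0.4774 -0.1904  0.0924] 0.0085
mat [0.5446 0.1877 0.0054] 0.0024
setting top [0.4697 0.0287 0.0906] 0.0029
```

View pics/crop0.png

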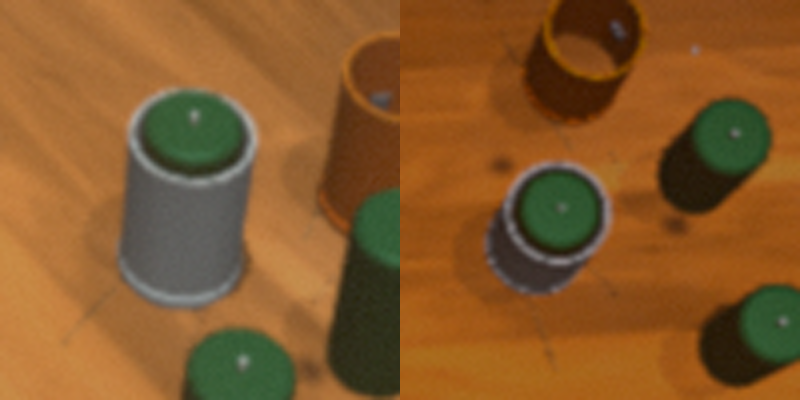

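```bash
python3 - <<'E'
from h import *
P=lambda n,a,b:print(n,*[np.round(x,4) for x in tri(a,b)])
P("candle top",(318.2,237.3),(355.2,207))
P("rim",(318.2,239),(354,208.7))
for c,p in(("scene",(318.2,239)),("top",(354,208.7))):print(plane(c,p,.092).round(4))
P("mat",(234,154.5),(188.5,199))
for c,p in(("scene",(234,154.5)),("top",(188.5,199))):print("mat",plane(c,p,.008).round(4))
# hsv centroids
for c in("scene","top"):
    im=cv2.imread(f"pics/{c}0.png");h=cv2.cvtColor(im,cv2.COLOR_BGR2HSV)
    m=cv2.inRange(h,(50,90,70),(85,255,255));n,l,st,ce=cv2.connectedComponentsWithStats(m)
    for i in range(1,n):
        if st[i,4]>80:print(c,st[i],ce[i].round(1),plane(c,ce[i],.1).round(4))
p=np.array([.48,-.19,0])
print([proj(c,p+[0,0,z]).round(1) for c in("scene","top") for z in(0,.092)])
o=bot.get_obs();print(o["joint_pos"])
E
```

```text
candle top [ 0.4774 -0.1948  0.0987] 0.0003
rim [ 0.4767 -0.1937  0.0928] 0.0039
[ 0.4791 -0.1938  0.092 ]
[ 0.4751 -0.1929  0.092 ]
mat [0.5446 0.1877 0.0054] 0.0024
mat [0.5441 0.1846 0.008 ]
mat [0.5427 0.1876 0.008 ]
scene [315  50  35  17 187] [331.1  58.1] [0.9242 0.2734 0.1   ]
scene [307 229  23  17 292] [318.  237.2] [ 0.4767 -0.1953  0.1   ]
scene [359 253  24  20 349] [370.7 262.5] [ 0.5118 -0.2933  0.1   ]
scene [318 288  25  22 406] [330.  298.5] [ 0.4067 -0.3069  0.1   ]
top [390 181  17  16 216] [397.8 188.6] [ 0.5123 -0.2922  0.1   ]
top [346 199  18  17 235] [354.5 206.9] [ 0.4772 -0.193   0.1   ]
top [401 227  18  18 243] [409.6 235.5] [ 0.4066 -0.3054  0.1   ]
[array([313.9, 268.7]), array([317.2, 237.5]), array([346.9, 215.1]), array([352.5, 206.6])]
[ 1.17601726e+00  2.40637658e-01  4.93281959e-03  1.33519497e+00
 -4.38912535e-06  1.57077280e+00]
```

send_rows:
  motion: "-1 -2 -2 0 0; -1 -5 -5 0 0; -1 -8.2 -8 0 0; -1 -11.5 -11 0 0; -1 -14.8 -14.3 0 0"

```text
clock: 1.0
eef_pos: [0.2744, 0.2713, 0.2314]
tool_rot: [0.196, 0.981, 0.0, 0.0]
ft_force: [1.1, -0.7, 0.3]
grip_width: 0.0853
grasp_force: 0.0
```

send_rows:
  motion: "-1 -3.3 -3.2 0 0; -1 -6.6 -6.4 0 0; -1 -10 -9.6 0 0; -1 -13.2 -12.8 0 0; -1 -16.5 -16 0 0"

```text
clock: 1.5
eef_pos: [0.3651, 0.0597, 0.2317]
tool_rot: [0.196, 0.981, 0.0, 0.001]
ft_force: [1.8, 0.5, -0.8]
grip_width: 0.0854
grasp_force: 0.0
```

send_rows:
  motion: "-1 -3.3 -3.2 0 0; -1 -6.6 -6.4 0 0; -1 -10 -9.6 0 0; -1 -13.2 -12.8 0 0; -1 -16.5 -16 0 0"

```text
clock: 2.0
eef_pos: [0.4559, -0.1517, 0.2315]
tool_rot: [0.196, 0.981, 0.0, 0.0]
ft_force: [1.4, 0.9, 0.2]
grip_width: 0.0854
grasp_force: 0.0
```

send_rows:
  motion: "-1 -2 -1.8 0 0; -1 -3.7 -3.2 0 0; -1 -3.7 -3.2 2 0; -1 -3.7 -3.2 4 0; -1 -3.7 -3.2 4 0"

```text
clock: 2.5
eef_pos: [0.4754, -0.193, 0.1885]
tool_rot: [0.196, 0.981, 0.001, -0.003]
ft_force: [0.3, 0.7, 0.4]
grip_width: 0.0856
grasp_force: 0.0
```

```bash
python3 - <<'E'
from h import *
I=[]
for c,w in(("scene",(320,225)),("top",(350,205))):
    im=vision.camera(c)[:,:,::-1].copy();x,y=w
    I.append(cv2.resize(im[y-65:y+65,x-65:x+65],(400,400),interpolation=cv2.INTER_CUBIC))
cv2.imwrite("pics/pre.png",np.hstack(I));o=bot.get_obs();print(o["eef_pos"],o["clock"])
E
```

```text
[ 0.47710623 -0.19337438  0.19140389] 2.6
```

View pics/pre.png

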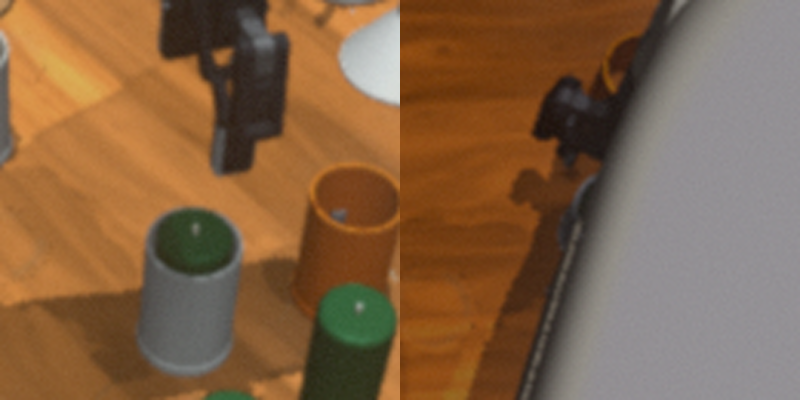

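The crop shows the finger pair above the grey mould (rim at about scene px (318,238)); its closing line lies nearly along the view. Measured TCP agrees with the target, so I descend.

send_rows:
  motion: "-1 0 0 3 0; -1 0 0 6 0; -1 0 0 9 0; -1 0 0 12 0; -1 0 0 13.5 0"

```text
clock: 3.1
eef_pos: [0.477, -0.193, 0.0554]
tool_rot: [0.196, 0.981, 0.0, -0.001]
ft_force: [-0.4, -0.7, 0.2]
grip_width: 0.0858
grasp_force: 0.0
```

send_rows:
  motion: "-1 0 0 0.3 0; -1 0 0 0.3 0; -0.4 0 0 0.3 0; -0.2 0 0 0.3 0; 0 0 0 0.3 0"

```text
clock: 3.6
eef_pos: [0.4787, -0.1939, 0.0553]
tool_rot: [0.196, 0.981, -0.0, 0.002]
ft_force: [-0.3, 0.8, 5.4]
grip_width: 0.0566
grasp_force: 62.8
```

send_rows:
  motion: "0.6 0 0 0 0; 0.6 0 0 0 0; 0.6 0 0 -0.7 0; 0.6 0 0 -1.4 0; 0.6 0 0 -2.1 0"

```text
clock: 4.1
eef_pos: [0.4772, -0.1934, 0.0749]
tool_rot: [0.196, 0.981, 0.0, -0.0]
ft_force: [0.5, 0.0, -2.4]
grip_width: 0.0566
grasp_force: 64.2
```

send_rows:
  motion: "0.6 0 0 -0.8 0; 0.6 0 0 -1.6 0; 0.6 0 0 -2.4 0; 0.6 0 0 -3.2 0; 0.6 0 0 -4 0"

```text
clock: 4.6
eef_pos: [0.4774, -0.1935, 0.1151]
tool_rot: [0.196, 0.981, -0.0, 0.0]
ft_force: [0.0, -0.7, -1.4]
grip_width: 0.0566
grasp_force: 64.3
```

```bash
python3 - <<'E'
from h import *
im=vision.camera("scene")[:,:,::-1];x,y=330,225
cv2.imwrite("pics/lift.png",cv2.resize(im[y-65:y+65,x-65:x+65],(500,500),interpolation=cv2.INTER_CUBIC));o=bot.get_obs();print(o["eef_pos"],o["clock"],o["ft_force"])
E
```

```text
[ 0.47825916 -0.19388135  0.11651663] 4.65 [ 0.31677147 -0.48916507 -0.38068021]
```

View pics/lift.png

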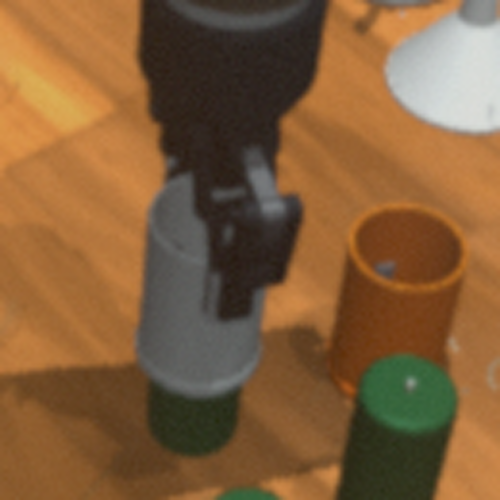

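The crop shows the mould rising around the candle, whose foot stays on the worktop at about scene px (314,272). I keep going straight up.

send_rows:
  motion: "0.6 0 0 -0.8 0; 0.6 0 0 -1.6 0; 0.6 0 0 -2.4 0; 0.6 0 0 -3.2 0; 0.6 0 0 -4 0"

```text
clock: 5.15
eef_pos: [0.4773, -0.1935, 0.155]
tool_rot: [0.196, 0.981, -0.0, 0.0]
ft_force: [0.2, -0.0, -1.9]
grip_width: 0.0567
grasp_force: 64.3
```

send_rows:
  motion: "0.6 0 0 -1.2 0; 0.6 0 0 -2.4 0; 0.6 0 0 -3.6 0; 0.6 0 0 -4.5 0; 0.6 0 0 -4.5 0"

```text
clock: 5.65
eef_pos: [0.4784, -0.1939, 0.2012]
tool_rot: [0.196, 0.981, -0.0, 0.002]
ft_force: [0.8, -0.0, -2.7]
grip_width: 0.057
grasp_force: 64.3
```

```bash
python3 - <<'E'
from h import *
im=vision.camera("scene")[:,:,::-1];x,y=330,225
cv2.imwrite("pics/lift2.png",cv2.resize(im[y-75:y+75,x-75:x+75],(500,500),interpolation=cv2.INTER_CUBIC));o=bot.get_obs();print(o["eef_pos"],o["clock"],o["ft_force"])
E
```

```text
[ 0.47781439 -0.19367282  0.20017739] 5.7 [ 0.24785135  0.49411102 -2.23885698]
```

View pics/lift2.png

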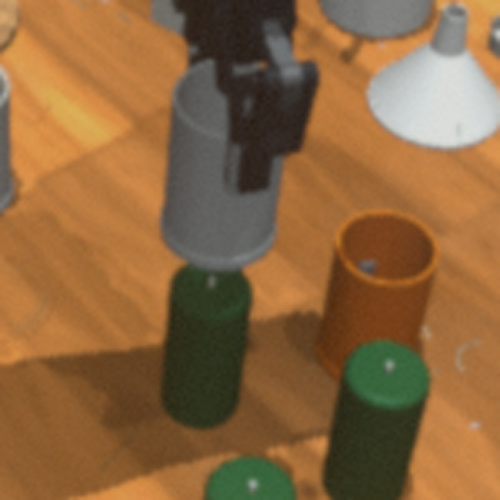

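Mould is clear; the candle still stands upright (top ~ (393,... in crop (210,290)), i.e. scene px (318,237)), unmoved. Carry to the mat.

send_rows:
  motion: "0.6 0.4 1.8 0 0; 0.6 1.2 5.3 0 0; 0.6 2.1 9.2 0 0; 0.6 3 13.2 0 0; 0.6 3.9 17.2 0 0"

```text
clock: 6.2
eef_pos: [0.507, -0.0183, 0.1985]
tool_rot: [0.196, 0.981, -0.0, -0.001]
ft_force: [1.4, -0.1, -1.5]
grip_width: 0.0567
grasp_force: 64.4
```

send_rows:
  motion: "0.6 0.9 4 0 0; 0.6 1.8 8 0 0; 0.6 2.7 12 0 0; 0.6 3.6 16 0 0; 0.6 4.3 18.7 0 0"

```text
clock: 6.7
eef_pos: [0.5394, 0.1721, 0.1983]
tool_rot: [0.195, 0.981, -0.0, -0.001]
ft_force: [0.7, -0.8, -2.0]
grip_width: 0.0567
grasp_force: 64.5
```

send_rows:
  motion: "0.6 0.3 1.6 0 0; 0.6 0.3 1.6 0 0; 0.6 0.3 1.6 3 0; 0.6 0.3 1.6 6 0; 0.6 0.3 1.6 9 0"

```text
clock: 7.2
eef_pos: [0.543, 0.1836, 0.1084]
tool_rot: [0.197, 0.98, -0.0, 0.0]
ft_force: [-0.4, 0.7, -0.9]
grip_width: 0.0567
grasp_force: 64.5
```

```bash
python3 - <<'E'
from h import *
im=vision.camera("scene")[:,:,::-1];x,y=240,160
cv2.imwrite("pics/mat.png",cv2.resize(im[y-75:y+75,x-75:x+75],(600,600),interpolation=cv2.INTER_CUBIC));o=bot.get_obs();print(o["eef_pos"],o["clock"],o["ft_force"])
E
```

```text
[0.53942575 0.18235501 0.10259001] 7.25 [-2.06459828 -1.32022718 -6.02449105]
```

View pics/mat.png

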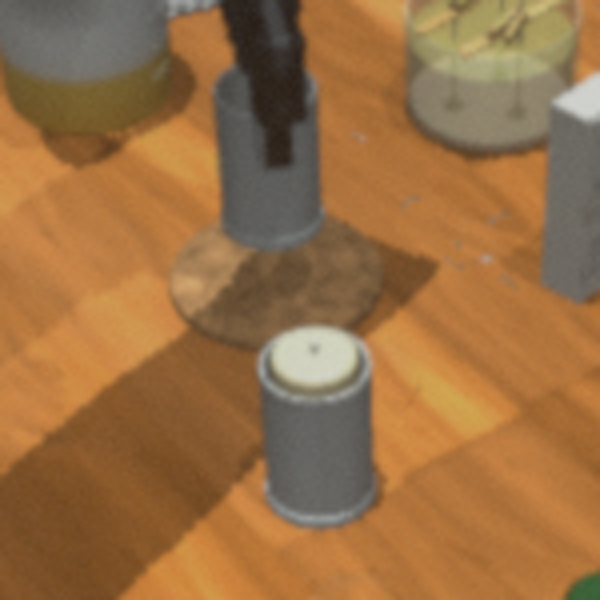

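The crop shows the mould hanging upright above the middle of the mat (foot at about scene px (233,143)), the cream mould untouched. I lower it gently.

send_rows:
  motion: "0.6 0 0 0 0; 0.6 0 0 1.2 0; 0.6 0 0 2.4 0; 0.6 0 0 3.4 0; 0.6 0 0 4 0"

```text
clock: 7.75
eef_pos: [0.5427, 0.1852, 0.0685]
tool_rot: [0.196, 0.981, -0.0, -0.0]
ft_force: [-0.1, 1.0, -2.3]
grip_width: 0.0567
grasp_force: 64.8
```

send_rows:
  motion: "0.6 0 0 0 0; 0.6 0 0 0.2 0; 0.6 0 0 0.4 0; 0.6 0 0 0.5 0; 0.6 0 0 0.5 0"

```text
clock: 8.25
eef_pos: [0.5431, 0.1854, 0.0644]
tool_rot: [0.196, 0.981, 0.0, 0.0]
ft_force: [-0.5, -0.0, -1.9]
grip_width: 0.0569
grasp_force: 64.8
```

send_rows:
  motion: "0.6 0 0 0.1 0; 0.6 0 0 0.1 0; 0.6 0 0 0.2 0; 0.6 0 0 0.2 0; 0.6 0 0 0.2 0"

```text
clock: 8.75
eef_pos: [0.5435, 0.1855, 0.0634]
tool_rot: [0.196, 0.981, 0.0, 0.001]
ft_force: [-1.8, -0.6, 5.8]
grip_width: 0.0566
grasp_force: 65.3
```

Contact. Release, then raise.

send_rows:
  motion: "0 0 0 0 0; -0.5 0 0 0 0; -1 0 0 0 0; -1 0 0 0 0; -1 0 0 0 0"

```text
clock: 9.25
eef_pos: [0.543, 0.1854, 0.0621]
tool_rot: [0.196, 0.981, -0.0, -0.0]
ft_force: [-0.2, -0.8, -0.9]
grip_width: 0.0854
grasp_force: 0.0
```

send_rows:
  motion: "-1 0 0 0 0; -1 0 0 -1 0; -1 0 0 -3 0; -1 0 0 -6 0; -1 0 0 -9 0"

```text
clock: 9.75
eef_pos: [0.5428, 0.1853, 0.1536]
tool_rot: [0.196, 0.981, -0.0, -0.0]
ft_force: [0.5, 0.3, 1.9]
grip_width: 0.0852
grasp_force: 0.0
```

send_rows:
  motion: "-1 0 0 -4 0; -1 0 0 -6 0; -1 0 0 -6 0; -1 0 0 -6 0; -1 0 0 -6 0"

```text
clock: 10.25
eef_pos: [0.5422, 0.1851, 0.211]
tool_rot: [0.196, 0.981, -0.001, -0.001]
ft_force: [1.2, 0.0, -0.2]
grip_width: 0.0849
grasp_force: 0.0
```

```bash
python3 - <<'E'
from h import *
im=vision.camera("scene")[:,:,::-1]
cv2.imwrite("pics/end.png",cv2.resize(im[80:320,150:450],(750,600),interpolation=cv2.INTER_CUBIC));o=bot.get_obs();print(o["eef_pos"],o["clock"],o["ft_force"],o["grip_width"])
E
```

```text
[0.54212178 0.18502706 0.21073199] 10.3 [-0.25180776 -0.35323512 -0.12042914] 0.0854324000521063
```

View pics/end.png

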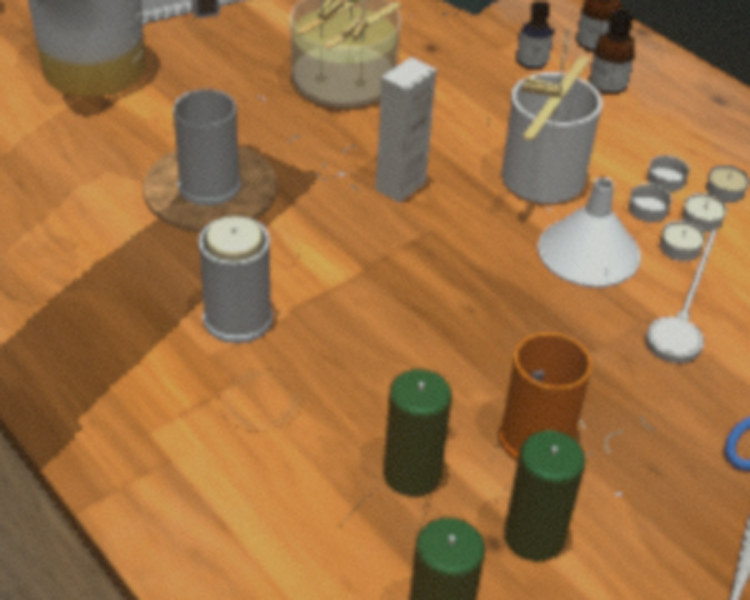

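The mould stands upright on the mat's middle (scene px (233,155)), the candle stands where it was (top at (318,237)), and the cream mould is unmoved.

```bash
python3 -c "
from workcell import workorder
print(workorder.job_done())"
```

```text
the job is handed in; nothing more can be done
None
```

I drew the mould off the green candle, set it upright on the middle of the cork mat and released it; in the last picture the candle and the cream mould stood where they were, and I have handed the job in (no verdict came back).

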